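Shut the tackle cabinet and hook it

TASK

Push the ajar door of the small tackle cabinet fully shut with a fingertip; then, with the door shut, push the red hook lever on top of the cabinet round until it is fully home against the brass stud on top of the door. Leave the reel, mug, lure, pliers and other loose things where they are.

Things in the scene. Friction and masses are not known exactly. Their poses are not given: they have to be found in the camera images.
- cabinet: small white cabinet, fixed to the worktop, 120 deep (x) x 250 wide (y) x 200 mm high, open front with a blue door. Origin at the centre of its underside; its front looks along its own -x, z up. Its flat top is 200 mm above the worktop
- door (a joint): blue door, 18 mm thick, 250 wide, 200 mm high, on an upright hinge at the cabinet's front corner on its -y side; rad, 0 = shut (a solid stop), grows as the free edge (+y side) swings out along the cabinet's -x; starts 0.25 to 0.55. It stays where it is left; about 1 N at its outer half moves it. A brass ball knob sticks out 49 mm from its front near the free edge, 90 mm above the worktop
- door_hinge (a point): point on the door's hinge axis at the height of the cabinet's top (200 mm). Its axes turn with the door: +y runs along the door from hinge to free edge, -x points out of its front face; the hinge axis lies in the door's back face
- door_spot (a point): point on the door's front face, 160 mm from the hinge and 30 mm below the door's top edge, a good place to push; moves and turns with the door, same axes as door_hinge
- stud_top (a point): top of the brass stud that stands on the door's top edge, 195 mm from the hinge: 8 mm thick, with a 12 mm ball, 36 mm high in all; moves with the door
- hook (a joint): red hook lever lying on the cabinet's top, turning about an upright pivot; rad, 0 = home (a solid stop): lever points along the cabinet's -x, over the shut door, with the stud in its hook; positive = swung towards the cabinet's -y, anticlockwise from above; starts 1.2 to 1.9. So it is closed by pushing it clockwise seen from above. Range 0 to 2.2. It stays where it is left; about 1 N on the arm moves it
- hook_pivot (a point): on the lever's pivot axis, 13 mm above the cabinet's top, mid-height of the arm. Its axes turn with the lever: the arm points along its -x. The arm is 14 mm wide, 10 mm thick (8 to 18 mm above the cabinet's top), reaches 82 mm from the pivot and ends in a lip 29 mm long, bent to its +y side (the leading side in closing)
- hook_peg (a point): centre of the top of the upright red finger peg on the lever arm: 12 mm in diameter, 30 mm high above the arm (top 48 mm above the cabinet's top), 50 mm from the pivot axis
- reel: loose black baitcasting reel on the worktop, about 60 x 110 x 57 mm; origin under its centre; leave alone
- mug: loose red ceramic mug of swivels, 80 mm across, 90 mm high, on the worktop in front of the cabinet's hinge side; origin under its centre; leave alone
- lure: loose yellow silicone lure, about 95 x 22 x 22 mm, on the worktop; leave alone
- pliers: loose stainless pliers, 180 mm long, 12 mm high, lying on the worktop; origin at the rivet; leave alone
- line_spool: loose green line spool, 56 mm across, 30 mm high, standing on the cabinet's top at its -y end; origin under its centre; leave alone
- jar: loose jar with white cap, 64 mm across, 75 mm high, on the worktop; leave alone
- tray: loose grey divided tray, 90 x 90 x 30 mm, on the worktop; leave alone

How it is judged:
By the outcome, as a careful person would: the job done as asked, in the order asked, and still so for the second after the job is handed in, with the robot touching nothing.
It also fails if it takes over 51 s, if anything falls off the work surface, if the arm or the gripper's body presses on something with over 40 N, if the wrist force passes 120 N, or if a joint passes its speed limit or range.

ROBOT

A 6-joint arm with a two-finger parallel gripper is mounted at the origin on the work surface. World frame = base frame: x ahead of the robot, y to its left, z up, the work surface at z = 0. Lengths are in m, angles in rad, forces in N, time in s.
With the tool pointing down it reaches from about 0.375 to 0.9 m from the base axis. Payload 3.1 kg.
Tool frame: the origin (TCP) lies midway between the tips of the shut fingers; the grasp point (between the pads) lies 19 mm behind it (pinch_z is the distance from the TCP to the grasp point, in m); z points along the fingers, y is the line along which they close (so a half turn about z gives the same grasp; the last joint's range is limited). The gripper opens to 85 mm and grips with 20 to 120 N. Pads are 22 mm wide; open, the fingers measure 114 mm over their backs; the gripper's body (76 mm by 85 mm) begins 54 mm behind the grasp point. The pads swing forward as they close: fully open they stand 13 mm farther back than shut.
Start: joints at [-1.337, 0.527, 1.433, -0, 1.181, -0.178], TCP at [0.25, -0.573, 0.231] pointing down, gripper open.
Joint ranges: [-3.08, 3.08], [-0.75, 2.2], [0.22, 2.44], [-1.43, 4.57], [0, 2.65], [-2.85, 2.85]. Speed limits (rad/s): [2.79, 2.79, 3.14, 3.14, 3.14, 3.14].

INTERFACE

Orientations are given as a unit quaternion [x, y, z, w].
In Python, from station import sense, snapshot, camera_params, sign_off, pinch_z gives the robot as it stands. The module is installed in compiled form; this text tells all that it offers.
- The arm moves only by the shell command python3 -m handwheel 'ROWS' [FORCE]. ROWS is JSON, a list that holds one entry, the list of rows, each a list of 7 numbers: the turn, a rotation vector about the tool's x, y, z in degrees, then the shift along the tool's x, y, z in m, then the opening, from 0 (shut) to 1 (fully open). A call has 1 to 20 rows; each row shifts and turns the commanded pose from where the row before left it, along the tool's axes as they then stand; what a row does not reach is not made up. A row lasts 1/8 s, in which the tool goes at most 62.5 mm and 10.7 degrees, less where a joint would pass 70% of its speed; a pose out of reach is approached as far as the arm can. A call with a gripper value outside its range is refused whole. The fingers move at their own pace and stop on an object; FORCE is the grip in N (left out, the last holds). Time passes only in rows, so rows that do not move let the fingers close. It gives the time, the measured TCP pose, the force, the opening and the grip force at its end, in the units of the state.
- sense(): the state, without advancing time (a new reading comes with each control period).
- snapshot(name): name is "side" or "top"; returns the picture (400x640x3 uint8, red, green, blue); there is no depth.
- camera_params(name): a dict with "fx", "fy", "cx", "cy" (pixels), "world_to_cam" (4x4, takes a point from world to camera coordinates). Camera axes: x right, y down, z forward; pixel columns grow to the right and rows downward; lengths in m; the calibration is good to about 2 mm. A picture is of the moment at which its call begins. camera_params takes no time and is no camera call.
- sign_off(): hands the job in; it is judged then, once.
The state is a dict: "t": time; "q": joint angles; "qd": joint speeds; "tau": joint torques, N m; "tcp_pos": TCP position; "tool_rot": TCP orientation; "force": force on the tool from outside, world axes, zero at the start; "ft_torque": the same for the moment, N m; "finger_gap": opening from 0.0 (shut) to 1.0 (fully open); "gripper_force": force on a finger pad.
Only numpy, scipy, OpenCV 4.12 (cv2) and the standard library are available. Lean on these libraries where they do the work, as an engineer would, in place of code of your own. Each camera call takes 0.05 s, during which the arm holds its last target. There are 200 camera calls.

## Working session

There is one attempt and no reset: what is moved stays moved. The work goes in short steps, Python scripts to look and compute and a shell command to move; the robot and the scene stay as the last step left them, time stands still between calls to the robot, and variables do not carry over. Pictures are saved under pics/ and viewed, at most 10 in all, crops included, and the job is handed in when it is done.

```bash
mkdir -p pics; cat > h.py <<'E'
import numpy as np, cv2, json
from station import *
from scipy.spatial.transform import Rotation as R
def shot(n,f):
    im=snapshot(n); cv2.imwrite('pics/'+f,cv2.cvtColor(im,cv2.COLOR_RGB2BGR)); return im
def onplane(cam,uv,z):
    p=camera_params(cam);W=np.array(p['world_to_cam']);Rm=W[:3,:3];c=-Rm.T@W[:3,3]
    d=Rm.T@np.array([(uv[0]-p['cx'])/p['fx'],(uv[1]-p['cy'])/p['fy'],1]);return c+d*(z-c[2])/d[2]
def ray(cam,uv):
    p=camera_params(cam);W=np.array(p['world_to_cam']);Rm=W[:3,:3];c=-Rm.T@W[:3,3]
    d=Rm.T@np.array([(uv[0]-p['cx'])/p['fx'],(uv[1]-p['cy'])/p['fy'],1]);return c,d/np.linalg.norm(d)
def tri(a,b):
    c1,d1=ray('side',a);c2,d2=ray('top',b)
    s=np.linalg.lstsq(np.c_[d1,-d2],c2-c1,rcond=None)[0];p,q=c1+s[0]*d1,c2+s[1]*d2
    return (p+q)/2,np.linalg.norm(p-q)
E
python3 - <<'E'
from h import *
np.set_printoptions(precision=4,suppress=True)
shot('side','s0.png');shot('top','t0.png')
for n in('side','top'):
    print(n,ray(n,(320,200)),camera_params(n)['fx'])
s=sense();print(s['t'],s['tcp_pos'],R.from_quat(s['tool_rot']).as_matrix(),s['force'])
E
```

```text
side (array([-0.0478,  0.9226,  0.8514]), array([ 0.4398, -0.726 , -0.5286])) 508.65300004621423
top (array([ 0.3587, -0.0181,  1.4601]), array([ 0.1191,  0.0124, -0.9928])) 465.33328237601614
0.1 [ 0.25   -0.5721  0.2304] [[ 0.9164  0.4003 -0.0005]
 [ 0.4003 -0.9164  0.0019]
 [ 0.0003 -0.002  -1.    ]] [-0.1257  0.1397  0.1322]
```

View pics/s0.png

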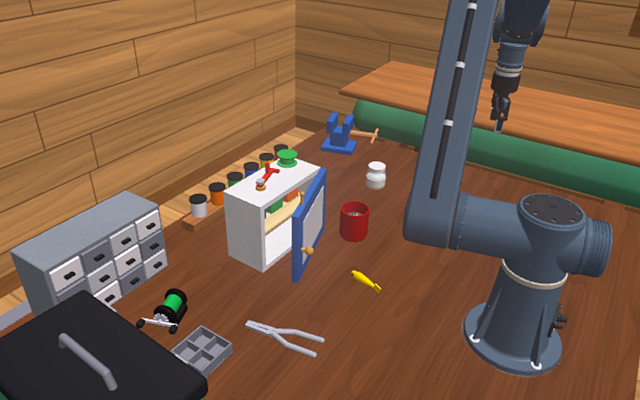

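View pics/t0.png

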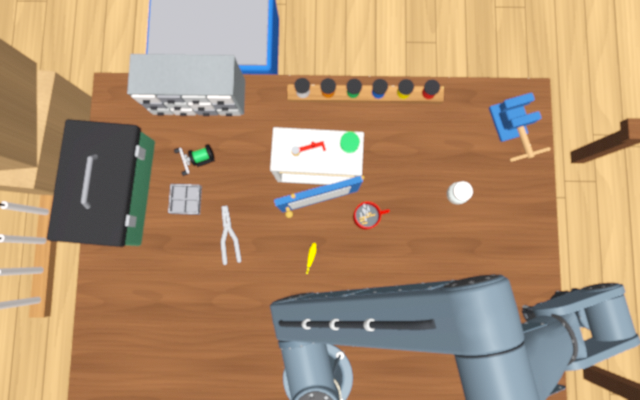

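The side view shows the cabinet with its door ajar at about (310,225) and the lever at (268,178). In the top view the cabinet top spans about (272–364, 128–185), with the door from (362,182) to (276,203) and the mug at (367,215). I'll enlarge both.

```bash
python3 - <<'E'
import cv2
a=cv2.imread('pics/s0.png')[140:290,210:390];b=cv2.imread('pics/t0.png')[115:240,260:400]
cv2.imwrite('pics/s0c.png',cv2.resize(a,(720,600),interpolation=cv2.INTER_CUBIC))
cv2.imwrite('pics/t0c.png',cv2.resize(b,(672,600),interpolation=cv2.INTER_CUBIC))
E
```

```text
(no output)
```

View pics/s0c.png

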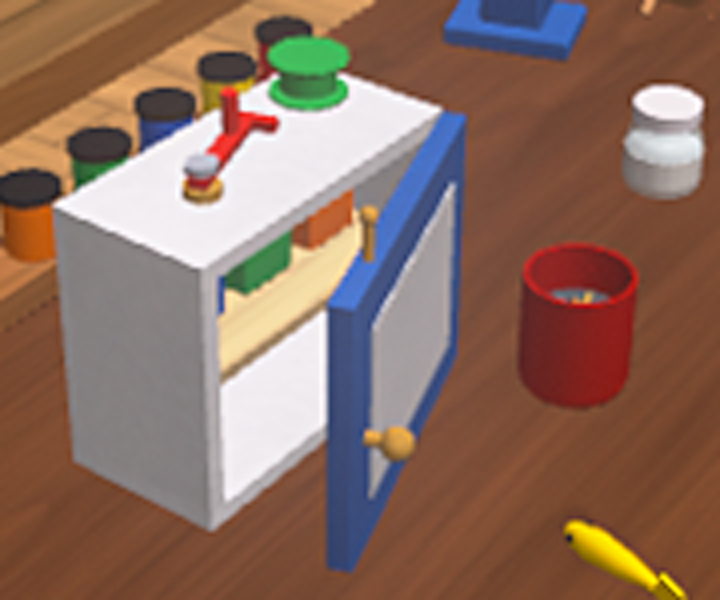

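View pics/t0c.png

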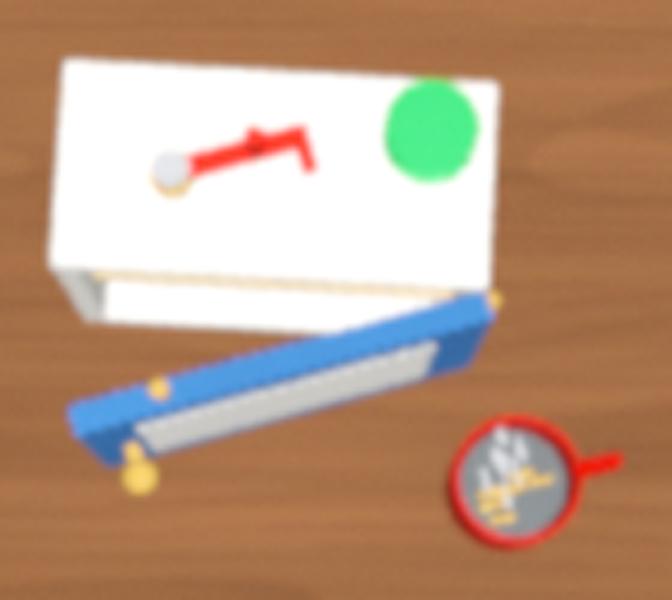

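```bash
python3 - <<'E'
from h import *
np.set_printoptions(precision=4,suppress=True)
S=lambda u,v:(210+u/4-.375,140+v/4-.375)
T=lambda u,v:(260+u/4.8-.4,115+v/4.8-.4)
P=dict(fpy=((208,268),(50,265)),bpy=((60,208),(65,60)),fmy=((441,110),(490,292)),stud=((370,214),(158,388)),piv=((200,164),(172,166)),peg=((230,93),(255,133)),knob=((400,443),(140,477)),mug=((578,282),(515,480)),spool=((309,54),(432,130)),doorfree=((330,300),(70,405)))
for k,(a,b) in P.items(): print(k,*tri(S(*a),T(*b)))
c=[onplane('top',T(*x),.2) for x in((50,265),(65,60),(498,83),(490,292))];print(np.array(c))
E
```

```text
fpy [0.5904 0.1353 0.2023] 0.0025182166303618597
bpy [0.711  0.1297 0.1993] 0.0043354477270901364
fmy [ 0.5816 -0.1147  0.1999] 0.005211602780335818
stud [0.5177 0.0707 0.2324] 0.0005616222567476547
piv [0.6465 0.0666 0.2214] 0.0018640620442237886
peg [0.6595 0.0188 0.2467] 0.0008022755814013686
knob [0.4804 0.0906 0.0924] 0.00031650311462669354
mug [ 0.4829 -0.14    0.085 ] 0.002314809313999823
spool [ 0.6673 -0.0799  0.2313] 0.002981308180172579
doorfree [0.5108 0.1223 0.2026] 0.00039576208526963805
[[ 0.5919  0.1362  0.2   ]
 [ 0.7127  0.1309  0.2   ]
 [ 0.7021 -0.1203  0.2   ]
 [ 0.5793 -0.1159  0.2   ]]
```

```bash
python3 -m handwheel '[[[0,0,8,0,0,0,0],[0,0,8,0,0,0,0],[0,0,8,0,0,0,0],[0,0,0,0.0175,-0.05,0,0],[0,0,0,0.0175,-0.05,0,0],[0,0,0,0.0175,-0.05,0,0],[0,0,0,0.0175,-0.05,0,0],[0,0,0,0.0175,-0.05,0,0],[0,0,0,0.0175,-0.05,0,0],[0,0,0,0.0175,-0.05,0,0],[0,0,0,0.0175,-0.05,0,0],[0,0,0,0.0175,-0.05,0,0],[0,0,0,0.0175,-0.05,0,0],[0,0,0,0.0175,-0.05,0,0],[0,0,0,0.0175,-0.05,0,0],[0,0,0,0,0,0.025,0],[0,0,0,0,0,0.025,0],[0,0,0,0,0,0,0]]]'
```

```text
t: 2.35
tcp_pos: [0.4628, 0.0263, 0.1798]
tool_rot: [1.0, -0.003, -0.003, -0.0]
force: [0.1, 0.6, 0.3]
finger_gap: 0.002
gripper_force: 0.0
```

```bash
python3 -m handwheel '[[[0,0,0,0.02,0,0,0],[0,0,0,0.015,0,0,0],[0,0,0,0.01,0,0,0],[0,0,0,0.01,-0.002,0,0],[0,0,0,0.01,-0.002,0,0],[0,0,0,0.008,-0.002,0,0],[0,0,0,0.006,-0.001,0,0],[0,0,0,0.004,0,0,0],[0,0,0,0,0,0,0]]]'
python3 -c "
from h import *
shot('top','t1.png')"
```

```text
t: 3.48
tcp_pos: [0.5481, 0.032, 0.1814]
tool_rot: [1.0, -0.004, 0.001, 0.0]
force: [-0.6, -0.1, 0.1]
finger_gap: -0.001
gripper_force: 0.0
```

```bash
python3 -m handwheel '[[[0,0,0,0.004,0,0,0],[0,0,0,0.003,0,0,0],[0,0,0,0.002,0,0,0],[0,0,0,0.002,0,0,0],[0,0,0,0,0,0,0]]]'
```

```text
t: 4.15
tcp_pos: [0.5589, 0.032, 0.1813]
tool_rot: [1.0, -0.003, 0.0, 0.0]
force: [-0.6, 0.3, -0.8]
finger_gap: -0.002
gripper_force: 0.1
```

```bash
python3 -m handwheel '[[[0,0,0,0.002,0,0,0],[0,0,0,0.002,0,0,0],[0,0,0,0.002,0,0,0],[0,0,0,0,0,0,0]]]'
python3 - <<'E'
from h import *
a=shot('side','s2.png')[130:290,200:400];b=shot('top','t2.png')[110:250,250:390]
im=np.hstack([cv2.resize(a,(400,320)),cv2.resize(b,(320,320))])
cv2.imwrite('pics/c2.png',im[...,::-1])
E
```

```text
t: 4.65
tcp_pos: [0.5595, 0.0321, 0.1811]
tool_rot: [1.0, -0.003, -0.006, 0.0]
force: [-10.7, -1.5, 8.4]
finger_gap: -0.006
gripper_force: 5.4
```

View pics/c2.png

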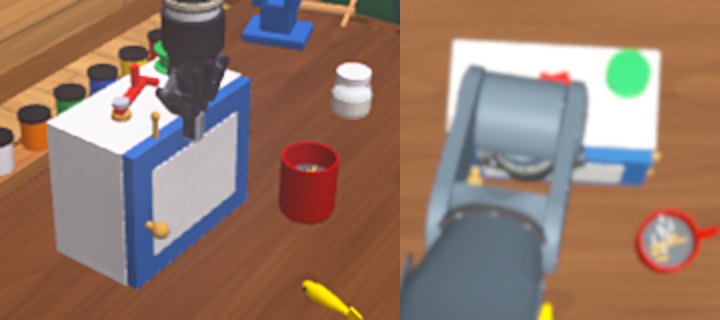

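The side crop shows the door flush with the cabinet front and the stud standing at (155,118). The -10.7 N contact force confirms the door is on its stop. I'll back off, rise and go behind the peg.

```bash
python3 -m handwheel '[[[0,0,0,-0.01,0,0,0],[0,0,0,-0.02,0,0,0],[0,0,0,0,0,-0.04,0],[0,0,0,0,0,-0.04,0],[0,0,0,0,0,-0.04,0],[0,0,0,0.04,0.005,0,0],[0,0,0,0.04,0.005,0,0],[0,0,0,0.04,0.005,0,0],[0,0,0,0.036,0.006,0,0],[0,0,0,0,0,0.025,0],[0,0,0,0,0,0.025,0],[0,0,0,0,0,0,0]]]'
python3 - <<'E'
from h import *
a=shot('side','s3.png')[130:290,200:400];b=shot('top','t3.png')[110:250,250:390]
im=np.hstack([cv2.resize(a,(400,320)),cv2.resize(b,(320,320))])
cv2.imwrite('pics/c3.png',im[...,::-1])
E
```

```text
t: 6.25
tcp_pos: [0.6893, 0.0103, 0.2487]
tool_rot: [1.0, -0.004, -0.002, -0.0]
force: [0.7, -0.6, -0.1]
finger_gap: 0.002
gripper_force: 0.0
```

View pics/c3.png

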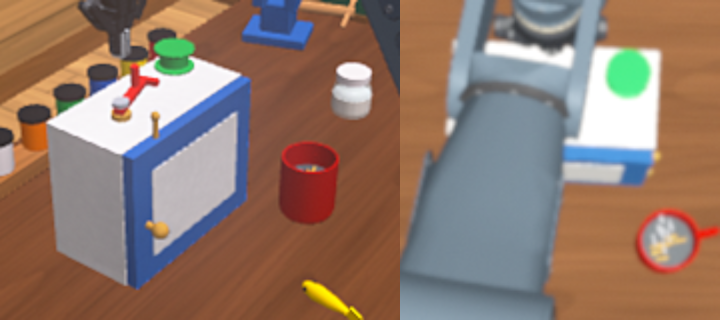

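The side crop shows the fingertip at (125,45), behind the peg at (135,72) as planned. The lever and door have not moved.

```bash
python3 -m handwheel '[[[0,0,0,0,0,0.021,0],[0,0,0,-0.006,0,0,0],[0,0,0,-0.007,0,0,0],[0,0,0,-0.006,0.003,0,0],[0,0,0,-0.007,0.004,0,0],[0,0,0,-0.006,0.001,0,0],[0,0,0,-0.007,0,0,0],[0,0,0,-0.006,-0.001,0,0],[0,0,0,-0.007,-0.002,0,0],[0,0,0,-0.005,-0.003,0,0],[0,0,0,-0.006,-0.004,0,0],[0,0,0,-0.005,-0.004,0,0],[0,0,0,-0.004,-0.005,0,0],[0,0,0,-0.004,-0.006,0,0],[0,0,0,-0.003,-0.006,0,0],[0,0,0,0,0,0,0]]]'
python3 - <<'E'
from h import *
a=shot('side','s4.png')[140:240,205:330]
cv2.imwrite('pics/c4.png',cv2.resize(a,(750,600),interpolation=cv2.INTER_CUBIC)[...,::-1])
E
```

```text
t: 8.35
tcp_pos: [0.611, 0.0347, 0.2303]
tool_rot: [1.0, -0.003, -0.0, -0.0]
force: [0.8, -0.5, -0.2]
finger_gap: 0.0
gripper_force: 0.0
```

View pics/c4.png

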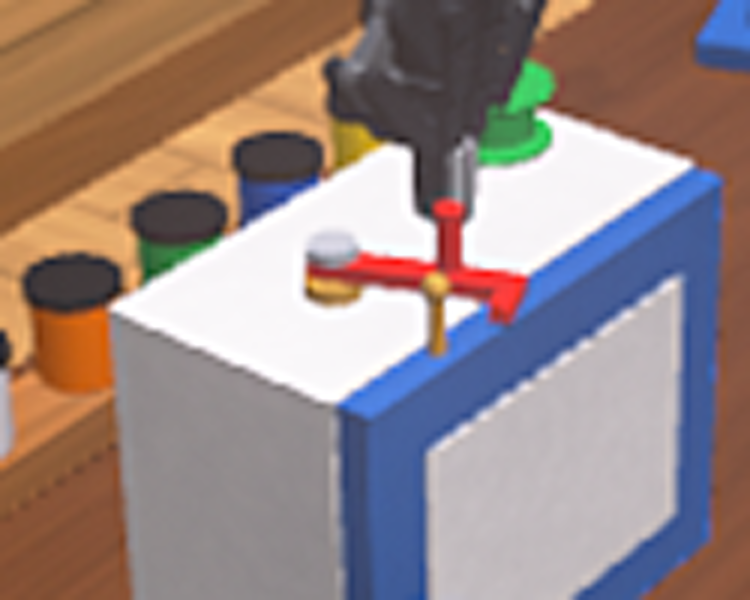

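The lever has swung most of the way: the lip at (510,300) is still short of the stud at (435,310). The door is still shut, and the finger is behind the peg at (450,205).

```bash
python3 -m handwheel '[[[0,0,0,-0.002,-0.004,0,0],[0,0,0,-0.002,-0.004,0,0],[0,0,0,-0.002,-0.003,0,0],[0,0,0,0,-0.003,0,0],[0,0,0,0,0,0,0]]]'
```

```text
t: 9.02
tcp_pos: [0.6059, 0.048, 0.2305]
tool_rot: [1.0, -0.003, 0.0, 0.0]
force: [3.2, -0.3, -0.2]
finger_gap: 0.002
gripper_force: 1.2
```

```bash
python3 -m handwheel '[[[0,0,0,0,-0.002,0,0],[0,0,0,0,-0.002,0,0],[0,0,0,0,-0.002,0,0],[0,0,0,0,0,0,0]]]'
python3 - <<'E'
from h import *
a=shot('side','s5.png')[140:240,205:330]
cv2.imwrite('pics/c5.png',cv2.resize(a,(750,600),interpolation=cv2.INTER_CUBIC)[...,::-1])
E
```

```text
t: 9.52
tcp_pos: [0.6058, 0.0524, 0.2304]
tool_rot: [1.0, -0.003, 0.0, 0.002]
force: [1.5, -4.6, -0.9]
finger_gap: 0.003
gripper_force: 2.5
```

View pics/c5.png

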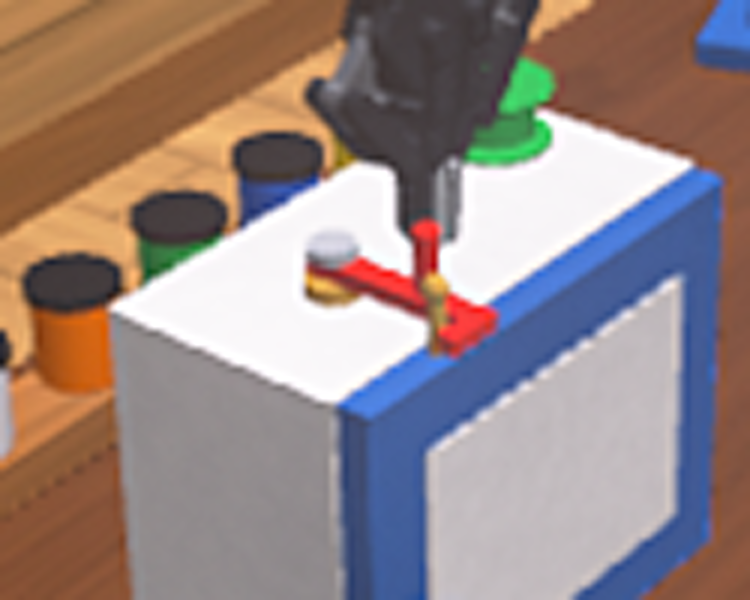

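The lip now wraps the stud at (440,320), and the force is rising. I'll press on a little to confirm the stop.

```bash
python3 -m handwheel '[[[0,0,0,0,-0.002,0,0],[0,0,0,0,-0.002,0,0],[0,0,0,0,0,0,0]]]'
```

```text
t: 9.95
tcp_pos: [0.6076, 0.0557, 0.2307]
tool_rot: [1.0, -0.004, 0.002, 0.002]
force: [6.2, -3.8, -0.5]
finger_gap: -0.002
gripper_force: 3.1
```

The finger is slipping past the peg's inner side: x is deflected and Fx is rising. I'll back off, line up with the peg and push squarely.

```bash
python3 -m handwheel '[[[0,0,0,0,0.012,0,0],[0,0,0,0,0.014,0,0],[0,0,0,-0.008,0,0,0],[0,0,0,0,0,0,0]]]'
python3 -m handwheel '[[[0,0,0,0,-0.006,0,0],[0,0,0,0,-0.006,0,0],[0,0,0,0,-0.003,0,0],[0,0,0,0,-0.002,0,0],[0,0,0,0,0,0,0]]]'
```

```text
t: 10.45
tcp_pos: [0.5952, 0.0322, 0.2297]
tool_rot: [1.0, -0.003, -0.002, -0.0]
force: [-1.3, -1.2, 0.4]
finger_gap: 0.002
gripper_force: 0.5
t: 11.08
tcp_pos: [0.5979, 0.0494, 0.2304]
tool_rot: [1.0, -0.003, 0.0, -0.0]
force: [-0.1, 0.4, 0.1]
finger_gap: 0.003
gripper_force: 0.0
```

```bash
python3 -m handwheel '[[[0,0,0,0,-0.002,0,0],[0,0,0,0,-0.002,0,0],[0,0,0,0,0,0,0]]]'
python3 -m handwheel '[[[0,0,0,0,-0.002,0,0],[0,0,0,0,-0.002,0,0],[0,0,0,0,0,0,0]]]'
```

```text
t: 11.45
tcp_pos: [0.598, 0.0503, 0.2305]
tool_rot: [1.0, -0.003, 0.0, 0.002]
force: [-1.0, -6.4, 0.8]
finger_gap: 0.002
gripper_force: 3.6
t: 11.82
tcp_pos: [0.598, 0.0508, 0.2306]
tool_rot: [1.0, -0.003, -0.0, 0.006]
force: [-0.7, -16.3, 0.7]
finger_gap: -0.003
gripper_force: 7.9
```

That is a solid stop: 16 N with no further travel. Retreating.

```bash
python3 -m handwheel '[[[0,0,0,0,0.008,0,0],[0,0,0,0,0.012,0,0],[0,0,0,0,0,-0.03,0],[0,0,0,0,0,-0.04,0],[0,0,0,0,0,-0.04,0],[0,0,0,-0.04,0.04,0,0],[0,0,0,-0.04,0.04,0,0],[0,0,0,-0.04,0.04,0,0],[0,0,0,-0.03,0.045,0,0],[0,0,0,0,0.05,0,0],[0,0,0,0,0.05,0,0],[0,0,0,0,0,0,0]]]'
python3 - <<'E'
from h import *
a=shot('side','s6.png')[130:290,200:400];b=shot('top','t6.png')[110:250,250:390]
im=np.hstack([cv2.resize(a,(440,352),interpolation=2),cv2.resize(b,(352,352),interpolation=2)])
cv2.imwrite('pics/c6.png',im[...,::-1])
E
```

```text
t: 13.32
tcp_pos: [0.4459, -0.2304, 0.3404]
tool_rot: [1.0, -0.006, 0.001, 0.0]
force: [-0.3, 0.4, 0.5]
finger_gap: -0.001
gripper_force: 0.0
```

View pics/c6.png

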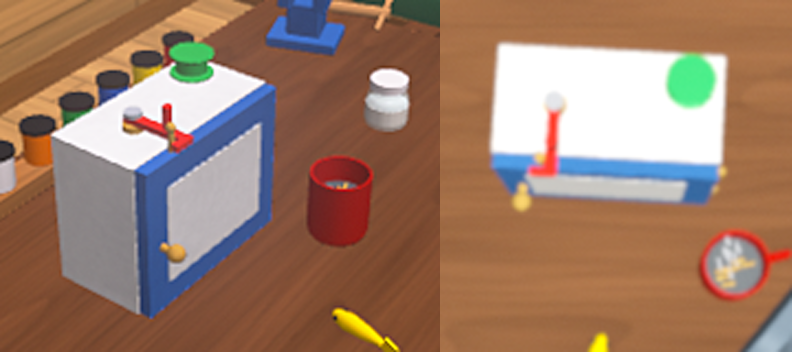

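The door is flush. In the top view the lever points square to the door at (552,140), with the stud in its hook at (541,158). The mug, spool, lure and jar look undisturbed, and the arm is clear.

```bash
python3 -c "
from station import *
print(sign_off())"
```

```text
the job is handed in; nothing more can be done
None
```

The door is fully shut and the hook lever is home against the stud, both pushed onto their solid stops; I touched none of the loose things, and the job was handed in at about 13 s.

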